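# Spring check of a bottle labeller's tensioner

## Robot

A 7-joint arm with a two-finger parallel gripper is mounted at the origin on the work surface. World frame = base frame: x ahead of the robot, y to its left, z up, the work surface at z = 0. Lengths are in m, angles in rad, forces in N, time in s.
With the tool pointing down it reaches from about 0.4 to 0.85 m from the base axis. Payload 10.4 kg.
Tool frame: the origin (TCP) lies between the finger pads; the fingertips stand 19 mm ahead of it and the grasp point (between the pads) is the TCP; z points along the fingers, x is the direction in which the jaws open and shut, and the axes are right-handed (so a half turn about z gives the same grasp; the last joint's range is limited). The gripper opens to 87 mm and grips with 3 to 60 N. Pads are 19 mm wide; open, the fingers measure 117 mm over their backs; the gripper's body (75 mm by 190 mm) begins 51 mm behind the grasp point.
Start: joints at [-1.313, 0.332, -0.065, 1.46, 0.022, 1.35, -0.088], TCP at [0.173, 0.601, 0.242] pointing down, gripper open.
Joint ranges: [-2.6, 2.6], [-0.5, 2.12], [-1.47, 1.34], [0.16, 2.42], [-1.27, 4.41], [0.06, 2.06], [-2.6, 2.6]. Speed limits (rad/s): [2.22, 2.22, 2.79, 2.79, 3.14, 3.14, 3.14].

## Interface

Orientations are given as a unit quaternion [x, y, z, w].
In Python, from bench import * gives the robot as it stands.
- The arm moves only by the tool step_arm, never from a script. Its argument "commands" is a list of rows, each a list of 6 numbers: the shift along the tool's x, y, z in m, then the turn, a rotation vector about the tool's x, y, z in rad. In form: [[tx, ty, tz, rx, ry, rz], ...]. A call has 1 to 12 rows; each row shifts and turns the commanded pose from where the row before left it, along the tool's axes as they then stand; what a row does not reach is not made up. A row lasts 1/10 s, in which the tool goes at most 50 mm and 8.59 degrees, less where a joint would pass 70% of its speed; a pose out of reach is approached as far as the arm can. A call with a gripper value outside its range is refused whole. "gripper" is the opening, from 0 (shut) to 1 (fully open), set as the call begins (left out, the last holds). The fingers move at their own pace and stop on an object; "grip_force" is the grip in N (left out, the last holds). Time passes only in rows, so rows that do not move let the fingers close. It gives the time, the measured TCP pose, the force and the opening at its end, in the units of the state.
- read_state(): the state, without advancing time (a new reading comes with each control period).
- camera(name): name is "scene" or "top" or "wrist"; returns the picture (400x640x3 uint8, red, green, blue); there is no depth.
- get_calibration(name): a dict with "fx", "fy", "cx", "cy" (pixels), "k1" (the pictures are not rectified: a ray, as slopes to the right and down, at radius r is drawn at 1 + k1 r^2 times it, then the intrinsics apply), "R" (3x3) and "t" (3): a world point X has camera coordinates R X + t. Camera axes: x right, y down, z forward; pixel columns grow to the right and rows downward; lengths in m; the calibration is good to about 2 mm. A picture is of the moment at which its call begins: read the wrist's pose just before it. get_calibration takes no time and is no camera call; for the wrist camera it gives the pose at the moment of the call.
- close_job(): hands the job in, once; it reports no verdict.
The state is a dict: "time": time; "joint_positions": joint angles; "joint_vel": joint speeds; "joint_torque": joint torques, N m; "ee_pos": TCP position; "eef_rot": TCP orientation; "ft_force": force on the tool from outside, world axes, zero at the start; "torque": the same for the moment, N m; "width": finger opening in m.
Only numpy, scipy, OpenCV 4.12 (cv2) and the standard library are available. Lean on these libraries where they do the work, as an engineer would, in place of code of your own. Each camera call takes 0.05 s, during which the arm holds its last target. There are 200 camera calls.

## Task

Check the spring of the labeller's tensioner arm: push down on its blue roller until you press with 10 newtons (within 1), hold that steadily for a second without ever pushing harder than 15, then ease the arm back up gently, without letting it snap, and let go. The blue telltale hand stays behind on the coloured dial to show how far the arm went; afterwards slide the black marker of the status strip to the same colour as the telltale shows. Leave the bottle, the tub and the brass weight where they are.

Things in the scene. Friction and masses are not known exactly. Their poses are not given: they have to be found in the camera images.
- roller: Blue roller at the end of the sprung arm: horizontal cylinder, diameter 40, length 44 mm along the stand's x; origin at its centre, 160 mm from the pivot axis. It can spin, slightly stiffly. At rest it is 65 mm above the pivot and 146 mm to its +y side. Push down on its top, 20 mm above the origin. It moves on an arc about the pivot (up to 14 mm along y; level at 0.42 rad).
- pivot (a point): The arm's pivot, 170 mm above the bench, in the swing plane through the middle of the roller. Axes are the stand's: x is the pivot axis (away from the robot at yaw 0, the way the dial faces), y points to the roller's side, z up.
- stand: The tensioner unit: black base plate 100 x 340 x 16 mm (x, y, z) fixed to the bench, a dark steel column on the arm's -x side, 196 mm high, and on the -y side an upright white dial plate up to 265 mm high, facing +x, with a yellow, a green and a red arc from below upward. Origin: centre of the underside. Yaw within 0.15 rad.
- tensioner (a joint): Deflection of the sprung arm, rad, 0 to 0.95: 0 at rest against its upper stop (rising 0.42 rad above level), grows as the roller is pushed down. The push needed starts at 2 to 8 N and grows by 10 to 20 N per rad; the spring differs unseen from start to start, so 10 N comes anywhere from 0.08 to 0.75 rad. Let go, it springs back; slower than 1.5 rad/s is gentle.
- telltale (a joint): Reading of the blue telltale hand, rad. The arm's black tail pushes it along and it stays at the largest deflection reached. Its tip (122 mm from the pivot) ends at the inner edge of the coloured arc, level with its face. Up to 0.36 it points at yellow (spring too stiff), 0.36 to 0.48 at green (good), above 0.48 at red (too slack). Within 0.015 of a border either colour counts.
- status_strip: Grey strip 56 x 190 x 10 mm (x, y, z) fixed to the bench nearer the robot, with four colour fields each 34 mm long along its y: from its -y end white (park), yellow, green, red, at y = -65, -20, +20, +60 mm. Origin: centre of the underside; yaw within 0.1 rad.
- marker (a joint): Position of the black marker along the strip's +y, m, 0 to 0.135: 0 is the middle of the white park field (it starts within 10 mm of it), 0.045 of yellow, 0.085 of green, 0.125 of red. It should stand within 15 mm of the middle of its colour. It slides with about 1.5 N of friction and stays.
- marker_grip (a point): Centre of the marker's black grip block, 20 mm (x) by 24 mm (y) by 36 mm high, from 12 to 48 mm above the bench; this point is 30 mm above the bench, with the strip's axes. It can be pinched or pushed along y.
- amber_bottle: Bystander: standing amber bottle 56 mm in diameter, 100 mm high; origin at the centre of its underside.
- white_tub: Bystander: standing white tub 84 mm in diameter, 85 mm high; origin at the centre of its underside.
- brass_weight: Bystander: brass weight 34 mm in diameter, 46 mm high; origin at the centre of its underside.
Things that resemble listed ones, but are neither listed nor needed, are in the scene too. There is more than one size of the status_strip; the one meant has the size given above.

How it is judged:
On the way, in this order (a step that is already met when the one before it is completed fails the run):
1. the roller is pressed with 10 N, within 1.3, steadily for 0.7 s (contact force between the fingers and roller between 8.7 and 11.3 N), for 0.7 s.
2. the arm is back at its rest and let go (value of joint tensioner below 0.03 rad and contact force between the fingers and roller below 0.2 N), for 0.1 s.
3. the marker stands at the telltale's colour (((value of joint telltale between 0.02 and 0.375 rad and value of joint marker between 0.03 and 0.06 m) or (value of joint telltale between 0.345 and 0.495 rad and value of joint marker between 0.07 and 0.1 m) or (value of joint telltale above 0.465 rad and value of joint marker above 0.11 m))), for 0.2 s.
At the end, for the whole second after the job is handed in: The arm is back at rest (below 0.03 rad) and the marker stands within 15 mm of the middle of the field of the telltale's colour (a telltale within 0.015 rad of a border counts as either colour) (value of joint tensioner below 0.03 rad and ((value of joint telltale between 0.02 and 0.375 rad and value of joint marker between 0.03 and 0.06 m) or (value of joint telltale between 0.345 and 0.495 rad and value of joint marker between 0.07 and 0.1 m) or (value of joint telltale above 0.465 rad and value of joint marker above 0.11 m))); the robot touches nothing.
It fails at once if the roller is pushed harder than 15 N (contact force between the fingers and roller above 15 N).
It fails at once if the arm snaps back faster than 1.5 rad/s (velocity of joint tensioner below -1.5 rad/s).
It fails at once if the amber bottle is moved more than 20 mm (distance of amber_bottle from where it was at the start of the episode above 0.02 m).
It fails at once if the white tub is moved more than 20 mm (distance of white_tub from where it was at the start of the episode above 0.02 m).
It fails at once if the brass weight is moved more than 20 mm (distance of brass_weight from where it was at the start of the episode above 0.02 m).
It also fails if it takes over 72 s, if anything falls off the work surface, if the arm or the gripper's body presses on something with over 40 N, if the wrist force passes 120 N, or if a joint passes its speed limit or range.

## Working session

There is one attempt and no reset: what is moved stays moved. The work goes in short steps, Python scripts to look and compute and a tool call to move; the robot and the scene stay as the last step left them, time stands still between calls to the robot, and variables do not carry over. Pictures are saved under pics/ and viewed, on a budget of 10 in all, crops included, one or two more only if the job needs it, and the job is handed in when it is done.

Besides the shell and the picture viewer there is one more tool, called after "Emit:" as name(argument=value, ...), one argument or row to a line, values as JSON. step_arm: Moves the arm, as the interface text tells. Its arguments: {"type":"object","properties":{"commands":{"type":"array","items":{"type":"array","items":{"type":"number"}}},"gripper":{"type":"number"},"grip_force":{"type":"number"}},"required":["commands"]}

```bash
mkdir -p pics; cat > h.py <<'E'
from bench import *
import numpy as np, cv2
from scipy.spatial.transform import Rotation as Ro
def ray(c,u,v):
    d=((u-c['cx'])/c['fx'],(v-c['cy'])/c['fy']); x=np.array(d)
    for _ in range(20): x=np.array(d)/(1+c['k1']*(x@x))
    R=np.array(c['R']);t=np.array(c['t']); return -R.T@t, R.T@np.array([x[0],x[1],1])
def atz(c,u,v,z):
    o,d=ray(c,u,v); return o+d*(z-o[2])/d[2]
def proj(c,X):
    p=np.array(c['R'])@np.array(X)+np.array(c['t']); x=p[:2]/p[2]; x=x*(1+c['k1']*(x@x))
    return x*[c['fx'],c['fy']]+[c['cx'],c['cy']]
def save(n,im): cv2.imwrite('pics/'+n,cv2.cvtColor(im,cv2.COLOR_RGB2BGR))
E
python3 - <<'E'
from h import *
s=read_state(); print({k:np.round(v,3) for k,v in s.items()})
for n in('scene','top'):
    im=camera(n); np.save(n+'.npy',im); save(n+'0.png',im); c=get_calibration(n); print(n,np.round(-np.array(c['R']).T@np.array(c['t']),3),c['fx'])
E
```

```text
{'time': np.float64(0.0), 'joint_positions': array([-1.313,  0.333, -0.065,  1.461,  0.022,  1.35 , -0.088]), 'joint_vel': array([-0.   , -0.001,  0.   , -0.   ,  0.001,  0.001, -0.001]), 'joint_torque': array([-1.0000e-03, -6.2325e+01,  2.4000e-02, -3.8990e+01, -6.1000e-02,
        4.0000e-02,  0.0000e+00]), 'ee_pos': array([0.173, 0.6  , 0.241]), 'eef_rot': array([ 0.799,  0.601, -0.001,  0.   ]), 'ft_force': array([ 0.465, -0.107, -0.102]), 'torque': array([-0.031, -0.015, -0.043]), 'width': np.float64(0.087)}
scene [ 1.212 -0.583  1.191] 487.80854886620745
top [ 0.34  -0.031  1.247] 394.49708143524265
```

View pics/scene0.png

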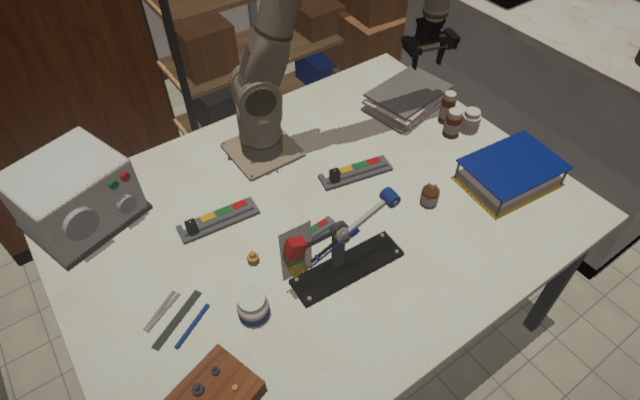

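View pics/top0.png

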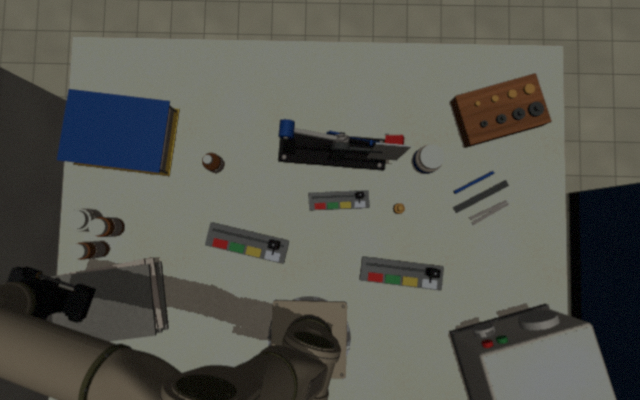

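```bash
python3 - <<'E'
from h import *
im=np.load('top.npy')[110:300,200:450]
save('c1.png',cv2.resize(cv2.convertScaleAbs(im,alpha=1.5),None,fx=3.2,fy=3.15,interpolation=cv2.INTER_CUBIC))
E
```

```text
(no output)
```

View pics/c1.png

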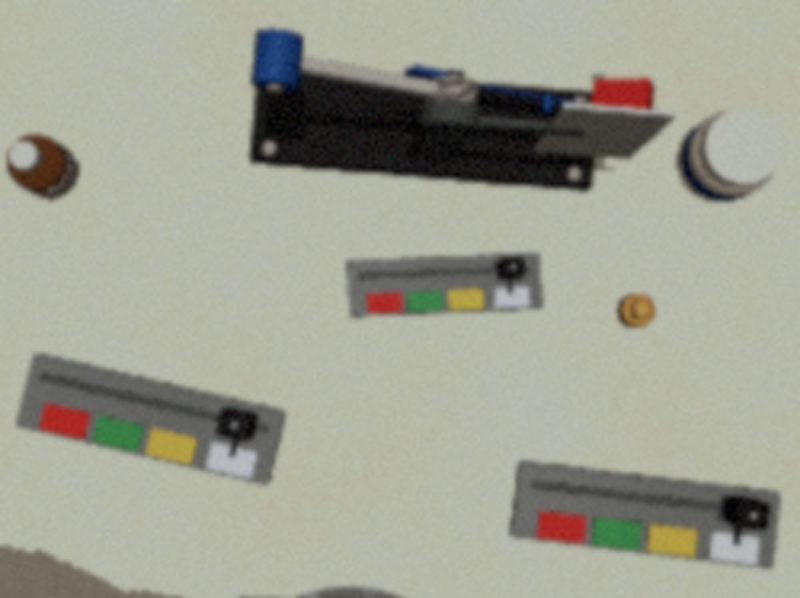

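The crop shows three strips: small at (445,285), left at (150,418) and right at (645,513). The roller is at (277,58), with the arm running right to the pivot near (450,90). I'll compute the strip sizes and the stand pose.

```bash
python3 - <<'E'
from h import *
c=get_calibration('top')
P=lambda x,y,z: atz(c,200+x/3.2,110+y/3.15,z)[:2]
S={'small':[(347,261),(540,253),(542,307),(352,317)],'left':[(36,353),(285,410),(268,484),(17,426)],'right':[(518,461),(779,491),(773,568),(511,536)]}
for n,q in S.items():
    p=[P(x,y,.010) for x,y in q]; d=p[0]-p[1]
    print(n,'ctr',np.mean(p,0).round(4),'L',np.linalg.norm(p[0]-p[1]).round(4),np.linalg.norm(p[3]-p[2]).round(4),'W',np.linalg.norm(p[0]-p[3]).round(4),np.linalg.norm(p[1]-p[2]).round(4),'yaw',np.arctan2(-d[0],d[1]).round(3))
for n,x,y in(('left',237,424),('right',745,515)): print('marker',n,P(x,y,.048))
print('roller c',P(277,58,.245)); 
print('screws',P(269,148,.016),P(575,173,.016),'corners',P(251,160,.016),P(588,188,.016))
print('bottle',P(22,153,.1),'tub',P(738,148,.085),'brass',P(636,309,.04))
s=get_calibration('scene')
print('scene roller',atz(s,391,197,.235))
E
```

```text
small ctr [ 0.4276 -0.0855] L 0.1898 0.1865 W 0.0562 0.054 yaw 0.063
left ctr [0.2885 0.199 ] L 0.2511 0.2523 W 0.0744 0.0746 yaw -0.205
right ctr [ 0.2055 -0.2831] L 0.2541 0.2542 W 0.0737 0.0752 yaw -0.093
marker left [0.28627625 0.11051158]
marker right [ 0.21071949 -0.36898827]
roller c [0.59372234 0.06373259]
screws [0.56034044 0.09073835] [ 0.54132376 -0.21051426] corners [0.54786481 0.10813811] [ 0.52651839 -0.22342465]
bottle [0.53589791 0.30944471] tub [ 0.55683647 -0.35092004] brass [ 0.40551948 -0.26678612]
scene roller [0.59735142 0.0704508  0.235     ]
```

The small strip matches the stated size (190 x 56), so it is the right one. Stand yaw is about -0.064, and the roller at about (0.595, 0.067) agrees with the stand geometry. I'll move above the roller with the fingers shut.

Emit:
step_arm(
  commands=[
    [-0.02,0.028,-0.008,0,0,0],
    [-0.02,0.028,-0.008,0,0,0],
    [-0.02,0.028,-0.008,0,0,0],
    [-0.02,0.028,-0.008,0,0,0],
    [-0.02,0.028,-0.008,0,0,0],
    [-0.02,0.028,-0.008,0,0,0],
    [-0.02,0.028,-0.008,0,0,0],
    [-0.02,0.028,-0.008,0,0,0],
    [-0.02,0.028,-0.008,0,0,0],
    [-0.02,0.028,-0.008,0,0,0],
    [-0.02,0.028,-0.008,0,0,0],
    [-0.02,0.028,-0.008,0,0,0],
  ],
  gripper=0,
)

```text
time: 1.3
ee_pos: [0.4301, 0.2755, 0.3376]
eef_rot: [0.799, 0.601, -0.0, -0.0]
ft_force: [1.0, 0.0, 0.4]
width: 0.0027
```

Emit:
step_arm(
  commands=[
    [-0.019,0.027,0,0,0,0],
    [-0.019,0.027,0,0,0,0],
    [-0.019,0.027,0,0,0,0],
    [-0.019,0.027,0,0,0,0],
    [-0.019,0.027,0,0,0,0],
    [-0.019,0.027,0,0,0,0],
    [-0.019,0.027,0,0,0,0],
    [0,0,0,0,0,-0.072],
    [0,0,0,0,0,-0.072],
    [0,0,0,0,0,-0.072],
    [0,0,0,0,0,0],
    [0,0,0,0,0,0],
  ],
)

```text
time: 2.5
ee_pos: [0.5741, 0.0966, 0.3373]
eef_rot: [0.73, 0.683, -0.0, -0.0]
ft_force: [-0.1, 0.3, 0.2]
width: 0.0005
```

```bash
python3 - <<'E'
from h import *
s=read_state(); print({k:np.round(s[k],4) for k in('time','ee_pos','eef_rot','ft_force','width')})
R=Ro.from_quat(s['eef_rot']).as_matrix();print(R.round(3))
c=get_calibration('wrist'); im=camera('wrist'); np.save('w1.npy',im); save('w1.png',im)
tip=s['ee_pos']+R@[0,0,.019]; print('tip',tip,proj(c,tip))
E
```

```text
{'time': np.float64(2.5), 'ee_pos': array([0.5741, 0.0966, 0.3373]), 'eef_rot': array([ 7.304e-01,  6.831e-01, -2.000e-04, -1.000e-04]), 'ft_force': array([-0.0833,  0.3253,  0.2207]), 'width': np.float64(0.0005)}
[[ 0.067  0.998 -0.   ]
 [ 0.998 -0.067 -0.   ]
 [-0.    -0.    -1.   ]]
tip [0.57413826 0.09664073 0.31827563] [323.28211951 241.36083557]
```

View pics/w1.png

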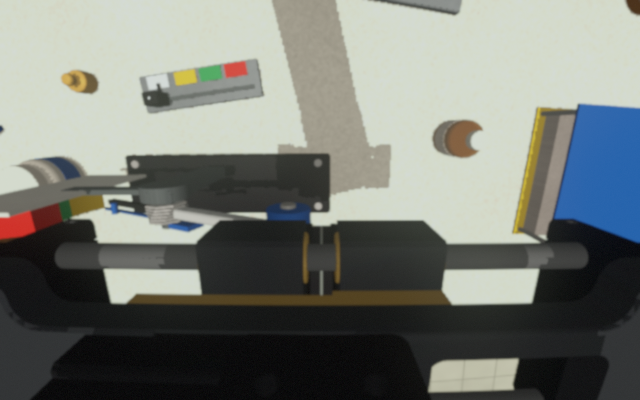

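The wrist view shows the base plate with corners at (127,155), (329,155) and (329,211). The roller is partly hidden, at x 267–311 with its near end at row 203. The strip corners are (141,77), (258,59), (263,95) and (147,112), and the marker is at (155,97).

```bash
python3 - <<'E'
from h import *
c=get_calibration('wrist')
P=lambda x,y,z: atz(c,x,y,z)
print('plate',[P(*q,.016).round(4) for q in((127,155),(329,155),(329,211))])
a=P(127,155,.016);b=P(329,155,.016);d=(b-a)[:2];L=np.linalg.norm(d);ey=d/L;ex=np.array([ey[1],-ey[0]]);ctr=(a+b)[:2]/2+.05*ex
print('L',L,'ctr',ctr,'yaw',np.arctan2(-ey[0],ey[1]))
print('roller from stand: pivot? edges',P(267,212,.235).round(4),P(311,212,.235).round(4),'near end',P(289,204,.245).round(4))
q=[P(*p,.01)[:2] for p in((141,77),(258,59),(263,95),(147,112))]; d=q[1]-q[0]
print('strip',np.mean(q,0).round(4),np.linalg.norm(d).round(4),'yaw',np.arctan2(-d[0],d[1]).round(3),'marker',P(157,98,.048).round(4))
E
```

```text
plate [array([ 0.5272, -0.2209,  0.016 ]), array([0.5508, 0.1098, 0.016 ]), array([0.6447, 0.1041, 0.016 ])]
L 0.33155691728208936 ctr [ 0.58889714 -0.05910057] yaw -0.07125904071518643
roller from stand: pivot? edges [0.5771 0.0466 0.235 ] [0.5798 0.086  0.235 ] near end [0.5685 0.0684 0.245 ]
strip [ 0.4303 -0.0823] 0.187 yaw 0.058 marker [ 0.4477 -0.1355  0.048 ]
```

Emit:
step_arm(
  commands=[
    [-0.011,0.01,0,0,0,0],
    [-0.011,0.01,0.01,0,0,0],
    [0,0,0.015,0,0,0],
    [0,0,0.015,0,0,0],
    [0,0,0.01,0,0,0],
    [0,0,0.004,0,0,0],
    [0,0,0,0,0,0],
    [0,0,0,0,0,0],
    [0,0,0,0,0,0],
  ],
)

```text
time: 3.45
ee_pos: [0.5931, 0.0735, 0.2842]
eef_rot: [0.73, 0.684, 0.001, 0.0]
ft_force: [0.7, -0.6, -0.0]
width: 0.0005
```

Emit:
step_arm(
  commands=[
    [0,0,0.002,0,0,0],
    [0,0,0.002,0,0,0],
    [0,0,0.002,0,0,0],
    [0,0,0,0,0,0],
    [0,0,0,0,0,0],
  ],
)

```text
time: 3.95
ee_pos: [0.5928, 0.0734, 0.2775]
eef_rot: [0.73, 0.684, -0.0, -0.0]
ft_force: [0.4, -0.2, 0.1]
width: 0.0003
```

Emit:
step_arm(
  commands=[
    [0,0,0.002,0,0,0],
    [0,0,0.002,0,0,0],
    [0,0,0.002,0,0,0],
    [0,0,0,0,0,0],
    [0,0,0,0,0,0],
  ],
)

```text
time: 4.45
ee_pos: [0.5931, 0.074, 0.2728]
eef_rot: [0.729, 0.684, 0.001, 0.0]
ft_force: [-2.1, 1.2, 7.9]
width: 0.0003
```

Emit:
step_arm(
  commands=[
    [0,0,0.002,0,0,0],
    [0,0,0.002,0,0,0],
    [0,0,0.002,0,0,0],
    [0,0,0,0,0,0],
    [0,0,0,0,0,0],
  ],
)

```text
time: 4.95
ee_pos: [0.5932, 0.0741, 0.2669]
eef_rot: [0.729, 0.684, 0.001, 0.0]
ft_force: [-2.7, 2.3, 10.0]
width: 0.0002
```

Emit:
step_arm(
  commands=[
    [0,0,0,0,0,0],
    [0,0,0,0,0,0],
  ],
)

```text
time: 5.15
ee_pos: [0.5932, 0.0742, 0.2669]
eef_rot: [0.729, 0.684, 0.001, 0.0]
ft_force: [-3.3, 1.5, 9.0]
width: 0.0004
```

```bash
python3 - <<'E'
from h import *
s=read_state(); print({k:np.round(s[k],4) for k in('time','ee_pos','ft_force','torque')})
c=get_calibration('scene'); im=camera('scene'); s=read_state(); print(s['ft_force'],s['ee_pos']);im2=camera('scene'); s=read_state(); print(s['ft_force'])
save('s1.png',cv2.resize(im[180:310,250:430],None,fx=4.4,fy=4.4,interpolation=cv2.INTER_CUBIC))
E
```

```text
{'time': np.float64(5.15), 'ee_pos': array([0.5932, 0.0742, 0.2669]), 'ft_force': array([-3.3217,  1.4833,  8.9974]), 'torque': array([0.3322, 0.6046, 0.0575])}
[-2.769582    1.96829242  9.65919707] [0.5931541  0.07415966 0.26695378]
[-2.77842834  1.49808231  9.97757494]
```

View pics/s1.png

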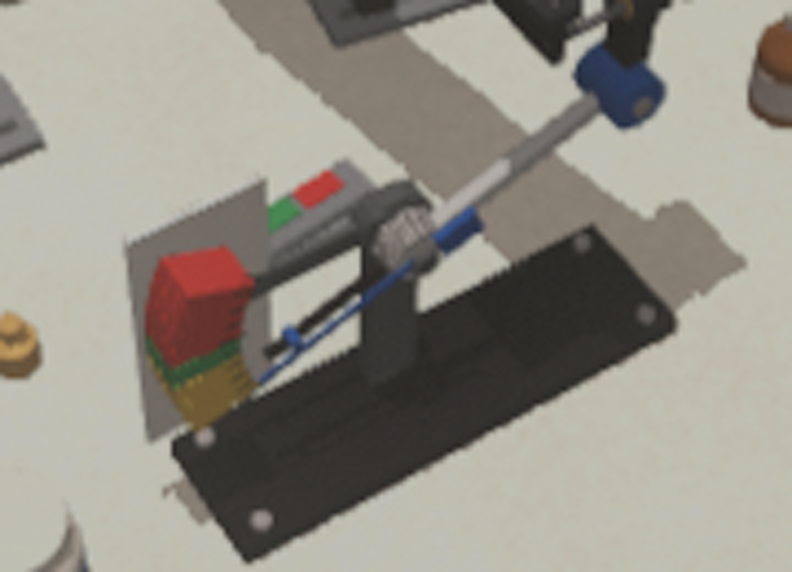

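The force is steady: Fz about 9.65 N, magnitude about 10.2 N including the side friction. Both are in the band, so I'll hold.

Emit:
step_arm(
  commands=[
    [0,0,0,0,0,0],
    [0,0,0,0,0,0],
    [0,0,0,0,0,0],
    [0,0,0,0,0,0],
  ],
)

```text
time: 5.65
ee_pos: [0.5932, 0.0741, 0.2669]
eef_rot: [0.729, 0.684, 0.001, 0.0]
ft_force: [-2.2, 0.9, 9.7]
width: 0.0004
```

Emit:
step_arm(
  commands=[
    [0,0,0,0,0,0],
    [0,0,0,0,0,0],
    [0,0,0,0,0,0],
    [0,0,0,0,0,0],
  ],
)

```text
time: 6.05
ee_pos: [0.5932, 0.0741, 0.267]
eef_rot: [0.729, 0.684, 0.001, 0.0]
ft_force: [-3.5, 1.1, 10.2]
width: 0.0006
```

Emit:
step_arm(
  commands=[
    [0,0,0,0,0,0],
    [0,0,0,0,0,0],
    [0,0,0,0,0,0],
    [0,0,0,0,0,0],
  ],
)

```text
time: 6.45
ee_pos: [0.5931, 0.0741, 0.2669]
eef_rot: [0.729, 0.684, 0.001, 0.0]
ft_force: [-2.6, 1.6, 9.7]
width: 0.0001
```

I'll add a second hold slightly deeper with the side force relieved. It costs little and covers any small sensor error.

Emit:
step_arm(
  commands=[
    [0.001,-0.001,0.001,0,0,0],
    [0.001,-0.001,0.001,0,0,0],
    [0,0,0,0,0,0],
    [0,0,0,0,0,0],
  ],
)

```text
time: 6.85
ee_pos: [0.5926, 0.0755, 0.2655]
eef_rot: [0.73, 0.684, 0.002, 0.001]
ft_force: [3.8, -0.7, 8.8]
width: 0.0004
```

Emit:
step_arm(
  commands=[
    [0,0,0,0,0,0],
    [0,0,0,0,0,0],
  ],
)

```text
time: 7.05
ee_pos: [0.5926, 0.0754, 0.2655]
eef_rot: [0.73, 0.684, 0.002, 0.001]
ft_force: [3.8, 0.1, 8.1]
width: 0.0006
```

Emit:
step_arm(
  commands=[
    [0,0.0005,0.001,0,0,0],
    [0,0.0005,0.001,0,0,0],
    [0,0,0.001,0,0,0],
    [0,0,0,0,0,0],
    [0,0,0,0,0,0],
  ],
)

```text
time: 7.55
ee_pos: [0.593, 0.0762, 0.2623]
eef_rot: [0.729, 0.684, 0.002, 0.001]
ft_force: [0.7, 1.0, 10.0]
width: 0.0005
```

Emit:
step_arm(
  commands=[
    [0,0,0,0,0,0],
    [0,0,0,0,0,0],
  ],
)

```text
time: 7.75
ee_pos: [0.593, 0.0762, 0.2623]
eef_rot: [0.729, 0.684, 0.002, 0.001]
ft_force: [0.8, 1.5, 9.6]
width: 0.0005
```

Clean vertical 9.8 N now. I'll hold for over 1 s.

Emit:
step_arm(
  commands=[
    [0,0,0,0,0,0],
    [0,0,0,0,0,0],
    [0,0,0,0,0,0],
    [0,0,0,0,0,0],
    [0,0,0,0,0,0],
  ],
)

```text
time: 8.25
ee_pos: [0.593, 0.0762, 0.2623]
eef_rot: [0.729, 0.684, 0.002, 0.001]
ft_force: [0.8, 1.5, 9.5]
width: 0.0003
```

Emit:
step_arm(
  commands=[
    [0,0,0,0,0,0],
    [0,0,0,0,0,0],
    [0,0,0,0,0,0],
    [0,0,0,0,0,0],
    [0,0,0,0,0,0],
  ],
)

```text
time: 8.75
ee_pos: [0.593, 0.0762, 0.2623]
eef_rot: [0.729, 0.684, 0.002, 0.001]
ft_force: [-0.1, 1.5, 8.1]
width: 0.0006
```

Emit:
step_arm(
  commands=[
    [0,0,-0.001,0,0,0],
    [0,0,-0.002,0,0,0],
    [0,0,-0.002,0,0,0],
    [0,0,-0.002,0,0,0],
    [0,0,-0.002,0,0,0],
    [0,0,-0.002,0,0,0],
    [0,0,-0.002,0,0,0],
    [0,0,-0.002,0,0,0],
    [0,0,-0.002,0,0,0],
    [0,0,-0.003,0,0,0],
    [0,0,0,0,0,0],
    [0,0,0,0,0,0],
  ],
)

```text
time: 9.95
ee_pos: [0.5919, 0.0755, 0.2804]
eef_rot: [0.73, 0.684, -0.0, -0.0]
ft_force: [-0.7, -0.3, 0.4]
width: 0.0006
```

Released. I'll lift, back off towards the robot and go over to the strip, keeping the marker in the wrist camera's view.

Emit:
step_arm(
  commands=[
    [0,0,-0.025,0,0,0],
    [0,0,-0.025,0,0,0],
    [0,-0.03,0,0,0,0],
    [0,-0.03,0,0,0,0],
    [-0.03,-0.03,0,0,0,0],
    [-0.03,0,0,0,0,-0.063],
    [-0.03,0,0,0,0,-0.063],
    [-0.03,0,0,0,0,0],
    [-0.03,0,0,0,0,0],
    [-0.03,0,0,0,0,0],
    [0,0,0,0,0,0],
    [0,0,0,0,0,0],
  ],
)

```text
time: 11.15
ee_pos: [0.5036, -0.0987, 0.3304]
eef_rot: [0.686, 0.728, 0.0, -0.0]
ft_force: [1.0, -0.6, -0.0]
width: 0.0007
```

```bash
python3 - <<'E'
from h import *
s=read_state(); print({k:np.round(s[k],4) for k in('time','ee_pos','ft_force')}, Ro.from_quat(s['eef_rot']).as_matrix()[:,0].round(3))
c=get_calibration('wrist'); im=camera('wrist'); im2=camera('scene')
a=cv2.resize(im,None,fx=1,fy=1)[0:260]
b=cv2.resize(im2[215:295,265:425],None,fx=4,fy=4,interpolation=cv2.INTER_CUBIC)
save('m1.png',np.vstack([a,b]))
E
```

```text
{'time': np.float64(11.15), 'ee_pos': array([ 0.5036, -0.0987,  0.3304]), 'ft_force': array([ 1.0152, -0.5932, -0.0374])} [-0.06   0.998  0.   ]
```

View pics/m1.png

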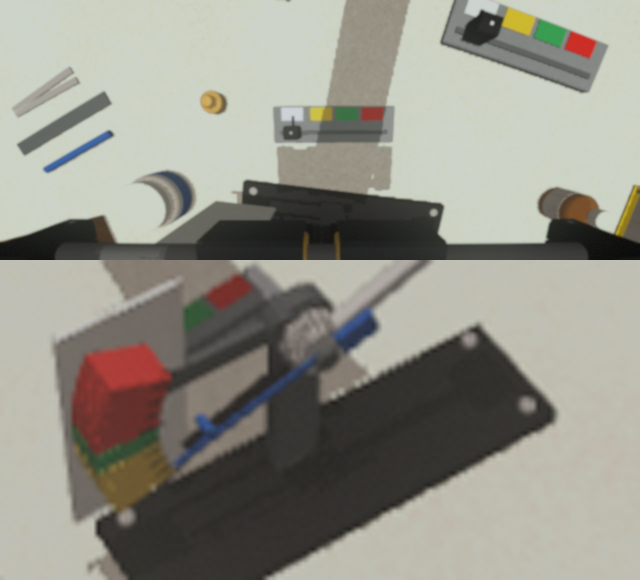

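The marker block is at about (291,131) in the wrist view, and the strip corners are (274,107), (394,107), (394,142) and (275,142). In the lower scene crop the blue telltale tip at (175,466) lies beside the yellow arc. I'll check both numerically.

```bash
python3 - <<'E'
from h import *
c=get_calibration('wrist'); P=lambda x,y,z: atz(c,x,y,z)[:2]
q=[P(*p,.01) for p in((274,107),(394,107),(394,142),(275,142))]; d=q[1]-q[0];L=np.linalg.norm(d);ey=d/L;ex=np.array([ey[1],-ey[0]]);o=np.mean(q,0)
m=P(291,131,.048); print('strip',o.round(4),L,np.linalg.norm(q[0]-q[3]),'yaw',np.arctan2(-ey[0],ey[1]),'marker',m.round(4),'local',((m-o)@ex).round(4),((m-o)@ey).round(4))
for n,y in(('yellow',-.02),('green',.02)):print(n,(o+ex*((m-o)@ex)+ey*y).round(4))
s=get_calibration('scene'); ps=-.069; C=np.array([.588,-.062]); EX=np.array([np.cos(ps),np.sin(ps)]);EY=np.array([-EX[1],EX[0]])
for th in(0,.08,.15,.25,.36,.42,.48):
    a=.42-th; yy=-.014-.122*np.cos(a); X=np.r_[C+EX*.015+EY*yy,.17-.122*np.sin(a)]
    p=proj(s,X); print(th,((p-[265,215])*4+[0,260]).round(0))
E
```

```text
strip [ 0.4307 -0.082 ] 0.18645282890102088 0.05354195773736796 yaw 0.06345049881638816 marker [ 0.4441 -0.1457] local 0.0093 -0.0645
yellow [ 0.4413 -0.1014]
green [ 0.4387 -0.0614]
0 [184. 471.]
0.08 [179. 466.]
0.15 [175. 460.]
0.25 [171. 451.]
0.36 [169. 440.]
0.42 [168. 434.]
0.48 [168. 427.]
```

Telltale reads about 0.08 rad, so yellow. Marker at park; it goes 45 mm along +y. I'll pinch it with the jaws along y.

Emit:
step_arm(
  commands=[
    [-0.021,-0.031,0,0,0,0],
    [-0.022,-0.031,0,0,0,0],
    [0,0,0.04,0,0,0],
    [0,0,0.04,0,0,0],
    [0,0,0.04,0,0,0],
    [0,0,0.04,0,0,0],
    [0,0,0.04,0,0,0],
    [0,0,0.03,0,0,0],
    [0,0,0,0,0,0],
    [0,0,0,0,0,0],
  ],
  gripper=0.7,
)

```text
time: 12.25
ee_pos: [0.4447, -0.1446, 0.1012]
eef_rot: [0.685, 0.729, -0.0, -0.0]
ft_force: [-0.4, -0.9, 1.4]
width: 0.06
```

Emit:
step_arm(
  commands=[
    [0,0,0.02,0,0,0],
    [0,0,0.02,0,0,0],
    [0,0,0.015,0,0,0],
    [0,0,0.007,0,0,0],
    [0,0,0,0,0,0],
    [0,0,0,0,0,0],
  ],
)

```text
time: 12.85
ee_pos: [0.4454, -0.1451, 0.0398]
eef_rot: [0.685, 0.728, 0.001, 0.001]
ft_force: [-0.6, -0.4, -0.5]
width: 0.0608
```

Emit:
step_arm(
  commands=[
    [0,0,0,0,0,0],
    [0,0,0,0,0,0],
    [0,0,0,0,0,0],
    [0,0,0,0,0,0],
    [0,0,0,0,0,0],
    [0,0,0,0,0,0],
    [0,0,0,0,0,0],
    [0,0,0,0,0,0],
  ],
  gripper=0,
  grip_force=8,
)

```text
time: 13.65
ee_pos: [0.4444, -0.1452, 0.0386]
eef_rot: [0.685, 0.728, 0.0, 0.0]
ft_force: [-0.0, -0.9, 1.1]
width: 0.024
```

The width of 24 mm shows the marker is pinched. I'll slide it 44 mm, let go, lift and check.

Emit:
step_arm(
  commands=[
    [0.008,0,0,0,0,0],
    [0.008,0,0,0,0,0],
    [0.008,0,0,0,0,0],
    [0.008,0,0,0,0,0],
    [0.008,0,0,0,0,0],
    [0.004,0,0,0,0,0],
    [0,0,0,0,0,0],
    [0,0,0,0,0,0],
    [0,0,0,0,0,0],
  ],
)

```text
time: 14.55
ee_pos: [0.4417, -0.1011, 0.0385]
eef_rot: [0.685, 0.728, 0.0, -0.0]
ft_force: [-2.0, 0.9, 4.1]
width: 0.024
```

Emit:
step_arm(
  commands=[
    [0,0,0,0,0,0],
    [0,0,0,0,0,0],
    [0,0,0,0,0,0],
    [0,0,0,0,0,0],
    [0,0,0,0,0,0],
    [0,0,0,0,0,0],
  ],
  gripper=0.7,
)

```text
time: 15.15
ee_pos: [0.4418, -0.1012, 0.0385]
eef_rot: [0.685, 0.728, 0.0, 0.0]
ft_force: [0.0, 1.0, 0.1]
width: 0.0585
```

Emit:
step_arm(
  commands=[
    [0,0,-0.02,0,0,0],
    [0,0,-0.03,0,0,0],
    [0,0,-0.04,0,0,0],
    [0,0,-0.04,0,0,0],
    [0,0,-0.04,0,0,0],
    [0,0,-0.04,0,0,0],
    [0,0,-0.04,0,0,0],
    [0,0.03,-0.03,0,0,0],
    [0,0.03,0,0,0,0],
    [0,0,0,0,0,0],
    [0,0,0,0,0,0],
  ],
)

```text
time: 16.25
ee_pos: [0.5015, -0.0976, 0.3179]
eef_rot: [0.685, 0.728, -0.001, -0.0]
ft_force: [0.1, 0.3, 0.2]
width: 0.0608
```

```bash
python3 - <<'E'
from h import *
s=read_state(); print({k:np.round(s[k],4) for k in('time','ee_pos','ft_force')})
im=camera('wrist'); im2=camera('scene')
save('f1.png',np.vstack([im[0:260],cv2.resize(im2[180:310,250:430],None,fx=2.5,fy=2.5,interpolation=cv2.INTER_CUBIC)[:, :].copy() if 0 else cv2.resize(im2[180:310,220:430],(640,330),interpolation=cv2.INTER_CUBIC)]))
E
```

```text
{'time': np.float64(16.25), 'ee_pos': array([ 0.5015, -0.0976,  0.3179]), 'ft_force': array([0.0604, 0.2959, 0.1817])}
```

View pics/f1.png

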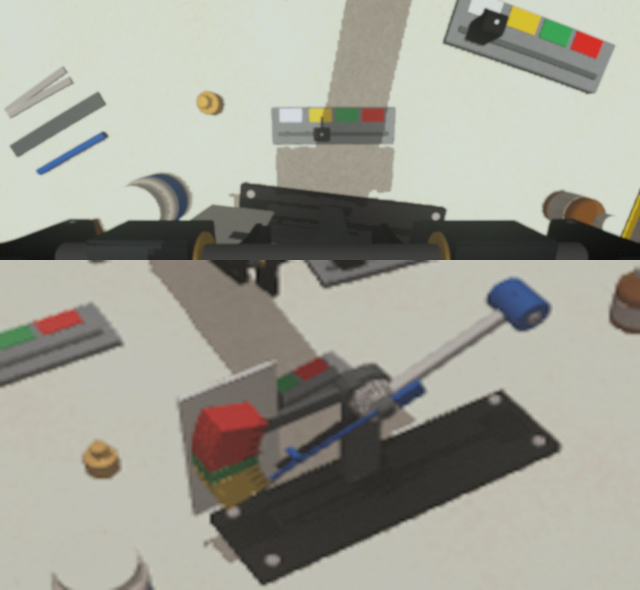

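The marker is at (321,133), centred on the yellow field (309–331). The telltale is at yellow, the arm is up and the gripper is clear.

```bash
python3 -c "from bench import *; print(close_job())"
```

```text
the job is handed in; nothing more can be done
None
```

I pressed the roller twice, eased the arm back up and let go, slid the marker to yellow, and handed the job in at about 16 s. The system gave no verdict.

- **Press:** both holds were close to 10 N.
  - The first averaged about 9.7 N vertical (10.2 N counting side friction) for about 1.5 s.
  - The second was about 4.6 mm deeper with little side force, and averaged about 9.3 N for about 1.2 s. Its last reading dipped to 8.1 N, which I took as sensor noise.
  - The highest single reading was about 10.8 N including side friction, well under 15 N. I only saw the force at the end of each move.
- **Release:** I raised the tool at about 20 mm/s, which is slow enough not to let the arm snap back. The force then read about zero, and the last picture shows the arm back at rest.
- **Telltale and marker:** the telltale reads about 0.08 rad, well inside yellow. The marker stands within a few millimetres of the middle of the yellow field.
- **Bystanders:** I never touched the bottle, tub or brass weight. At hand-in the gripper was clear of everything.

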